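Load the leak-test stand and crack its valve open two turns

ROBOT

A 7-joint arm with a two-finger parallel gripper is mounted at the origin on a cart in front of the work surface, level with it; the furniture and walls round the work are solid. World frame = base frame: x ahead of the robot, y to its left, z up, the work surface at z = 0. Lengths are in m, angles in rad, forces in N, time in s.
With the tool pointing down it reaches from about 0.4 to 0.9 m from the base axis. Payload 5.6 kg.
Tool frame: the origin (TCP) lies between the finger pads, 19 mm behind the fingertips; this is the grasp point; z points along the fingers, y is the line along which they close (so a half turn about z gives the same grasp; the last joint's range is limited). The gripper opens to 92 mm and grips with 3 to 60 N. Pads are 20 mm wide; open, the fingers measure 128 mm over their backs; the gripper's body (75 mm by 189 mm) begins 69 mm behind the grasp point.
Start: joints at [1.307, 0.468, -0.012, 1.603, 0.006, 1.071, -0.056], TCP at [0.142, -0.634, 0.233] pointing down, gripper open.
Joint ranges: [-2.53, 2.53], [-0.31, 2.02], [-1.57, 1.55], [0.28, 2.44], [-1.29, 4.43], [0.15, 1.84], [-2.92, 2.92]. Speed limits (rad/s): [2.57, 2.57, 3.14, 3.14, 3.14, 3.14, 3.14].

INTERFACE

Orientations are given as a 3x3 rotation matrix whose columns are the frame's x, y, z axes.
In Python, from station import env, effector, solver, viewer, workorder, search_frame, tip_of gives the robot as it stands. Calls block until the motion is done:
- env.reach(position, orientation): joint-space move of the TCP to a pose.
- env.movel(position, frame=None, rate=0.15): straight line of the TCP; frame=None keeps the orientation; rate is the mean speed in m/s.
- env.goto_joints(angles): joint-space move.
- effector.release() and effector.grasp(squeeze=None): open the fingers fully, or close them until they stop; squeeze is the grip in N (None keeps the last).
- env.pause(seconds).
- solver.inverse_kinematics(position, orientation): joint angles nearest the present ones, or None.
- env.sense(): the state.
- viewer.read_camera(name): name is "scene" or "side" or "wrist"; returns (picture, depth): 384x512x3 uint8, red, green, blue; 384x512 float32, m along the optical axis (not along the pixel's ray), 0 where there is no reading.
- viewer.camera_info(name): a dict with "intrinsics" (3x3 intrinsics, pixels), "dist_coeffs" ([k1, k2, p1, p2, k3] as OpenCV has them; the pictures are not rectified), "eye" and "rotation" of the camera in the world; the wrist camera has in their place "T_tool_cam" (4x4, takes a point from camera to tool coordinates, whose origin is the TCP and whose axes are the flange's). Camera axes: x right, y up, looking along -z (the intrinsics and any distortion apply to the point x, -y, -z); pixel columns grow to the right and rows downward; lengths in m; the calibration is good to about 2 mm. A picture is of the moment at which its call begins: read the wrist's pose just before it. camera_info takes no time and is no camera call.
A pose or a line that the arm cannot do raises env.PlanningError and nothing moves.
- workorder.finish_job(): hands the job in; it is judged then, once.
Trained networks look in the newest picture that a camera, given by its name, has taken for a name from the list of things; names that differ only in an ending like _2 or _b are one class to them, and where a whole thing is asked for, a point or a joint stands for the part that bears it (a point fixed in the world has none). Each returns a list of dicts, best first, with "score" (0 to 1); they miss things now and then, are a little off and sometimes report something else, mostly with a low value. They report only what shows in the picture. A call takes as long as a camera call. They do not tell look-alikes from the thing itself.
- search_frame(camera, name): "at" ([x, y, z] in m, in world coordinates, good to about 4 mm: the middle of the surface that is visible of it).
- tip_of(camera, name): "at" ([x, y, z] in m, in world coordinates, good to about 4 mm: a listed point, or the origin of a listed thing).
The state is a dict: "t": time; "joint_positions": joint angles; "joint_velocities": joint speeds; "tau": joint torques, N m; "ee_pos": TCP position; "tcp_rot": TCP orientation; "wrist_force": force on the tool from outside, world axes, zero at the start; "moment": the same for the moment, N m; "gripper_width": finger opening in m; "grasp_force": force on a finger pad.
Only numpy, scipy, OpenCV 4.12 (cv2) and the standard library are available. Lean on these libraries where they do the work, as an engineer would, in place of code of your own. Each camera call takes 0.05 s, during which the arm holds its last target. There are 200 camera calls.

TASK

Set up the leak test: seat the loose aluminium block flat and square at the bottom of the blue pocket on the test stand and let go of it. Then take the black handle of the red valve wheel, turn the wheel clockwise until it is closed against its stop, and back it off exactly two full turns. Finish holding still with the handle gripped in the fingers at that setting, and leave the padlock, spark plug and bearing lying where they are.

Things in the scene. Friction and masses are not known exactly. Their poses are not given: they have to be found in the camera images.
- stand: leak-test stand, fixed to the bench: dark steel base plate 140 (x) x 350 (y) x 12 mm carrying a blue pocket block at its +y end and a brass valve with a red wheel at its -y end, joined by a copper pipe; small dial gauge (top 41 mm up) by the pipe. Origin at the centre of the underside, z up; the stand may be turned about z
- pocket (a point): centre of the pocket floor, 22 mm over the bench, 95 mm along stand +y from the stand's origin; axes as the stand's. The pocket is 49 (x) x 84 (y) mm, 14 mm deep, with a 3 mm chamfer at its mouth, in a blue block 105 x 130 mm whose top is 36 mm over the bench
- wheel_hub (a point): point on the vertical axis of the valve wheel at the height of its rim, 72 mm over the bench, 95 mm along stand -y from the stand's origin; axes as the stand's. The wheel's rim is a 12 mm round bar on a 55 mm radius (rim top 78 mm over the bench, hub top 84 mm); the handle stands on the rim
- valve_wheel (a joint): angle of the valve wheel in rad: 0 is closed, at a firm stop; it grows as it opens, counter-clockwise from above (two turns = 12.57), to an open stop at 18.85. At 0 the handle is on the stand's -x side of the hub, over a white mark on the base plate. Starts between 2.5 and 8. Turns with 2 to 3 N at the handle, stays where it is left; the stem does not rise
- handle: black upright spinner handle of the wheel, a round sleeve of 22 mm diameter and 42 mm height that spins freely on its own vertical pin, so fingers that grip it can be carried round in a circle without turning. Origin at its middle, 104 mm over the bench (base 83, top 125 mm), 55 mm from the wheel's axis
- block: loose aluminium block 45 (x) x 80 (y) x 40 (z) mm with two dark ports in its top, about 0.4 kg, lying on the bench to the left of the stand. Origin at the centre of its underside. Either way round is right
- padlock: brass padlock 75x45x20 mm, bystander; origin at the centre of its underside
- spark_plug: spark plug 21x66x22 mm, bystander; origin at the centre of its underside
- bearing: ball bearing 53x53x16 mm, bystander; origin at the centre of its underside
Things that resemble listed ones, but are neither listed nor needed, are in the scene too. Several things have the shape of the block; the one meant has the colours described above.

How it is judged:
On the way, in this order (a step that is already met when the one before it is completed fails the run):
1. the block sits flat and square on the pocket floor and is let go (x of block in the frame of pocket between -0.004 and 0.004 m and y of block in the frame of pocket between -0.004 and 0.004 m and z of block in the frame of pocket below 0.003 m and angle between the y axis of block and the y axis of pocket, either way round below 0.12 rad and angle between block's own z axis and vertical below 0.05 rad and contact force between the fingers and block below 0.1 N), for 0.2 s.
2. the valve wheel is closed against its stop (value of joint valve_wheel below 0.08 rad), for 0.1 s.
At the end, for the whole second after the job is handed in: Block still seated (4 mm of pocket centre, under 3 mm above its floor, square within 7 degrees, tilt under 3 degrees); wheel at rest two turns from its closed stop (12.57 rad within 0.2); fingers hold the handle with over 3 N, TCP within 35 mm of its middle (x of block in the frame of pocket between -0.004 and 0.004 m and y of block in the frame of pocket between -0.004 and 0.004 m and z of block in the frame of pocket below 0.003 m and angle between the y axis of block and the y axis of pocket, either way round below 0.12 rad and angle between block's own z axis and vertical below 0.05 rad and value of joint valve_wheel between 12.366 and 12.766 rad and velocity of joint valve_wheel between -0.05 and 0.05 rad/s and contact force between the fingers and handle above 3 N and distance between the grasp point and handle below 0.035 m); the arm keeps its last pose, push and grip.
It fails at once if the padlock is moved more than 30 mm (distance of padlock from where it was at the start of the episode above 0.03 m).
It fails at once if the spark plug is moved more than 30 mm (distance of spark_plug from where it was at the start of the episode above 0.03 m).
It fails at once if the bearing is moved more than 30 mm (distance of bearing from where it was at the start of the episode above 0.03 m).
It also fails if it takes over 72 s, if anything falls off the work surface, if the arm or the gripper's body presses on something with over 40 N, if the wrist force passes 120 N, or if a joint passes its speed limit or range.

## Working session

There is one attempt and no reset: what is moved stays moved. The work goes in short steps, each a Python script; the robot and the scene stay as the last script left them, time stands still between calls to the robot, and variables do not carry over. Pictures are saved under pics/ and viewed, at most 10 in all, crops included, and the job is handed in when it is done.

```bash
ls; mkdir -p pics
python3 - <<'E'
from station import env, effector, solver, viewer, workorder, search_frame, tip_of
import cv2,numpy as np
s=env.sense();print(s)
for c in ("scene","side"):
    p,d=viewer.read_camera(c); cv2.imwrite(f"pics/{c}0.png",p[:,:,::-1]); np.save(f"pics/{c}0.npy",d)
    i=viewer.camera_info(c);print(c,i)
    for n in ("pocket","wheel_hub","handle","block","stand","padlock","spark_plug","bearing"):
        print(n,[(np.round(r["at"],3).tolist(),round(r["score"],2)) for r in tip_of(c,n)[:5]])
print(viewer.camera_info("wrist"))
E
```

```text
pics
{'t': 0.0, 'joint_positions': array([ 1.30702846,  0.46837302, -0.01163156,  1.60362465,  0.00600236,
        1.07139501, -0.05634128]), 'joint_velocities': array([ 7.40512775e-05, -8.58035367e-04, -7.41644476e-04, -1.37733973e-03,
        9.63229602e-04, -4.41121813e-04, -2.08637694e-04]), 'tau': array([-1.61648945e-04, -5.20570028e+01, -1.27200584e-02, -2.43751323e+01,
       -5.66832628e-02,  1.71178055e-02,  1.30692288e-04]), 'ee_pos': array([ 0.14216503, -0.6336955 ,  0.23234261]), 'tcp_rot': array([[ 9.75746740e-01,  2.18901927e-01, -4.95673481e-04],
       [ 2.18902459e-01, -9.75745276e-01,  1.69424865e-03],
       [-1.12776764e-04, -1.76166174e-03, -9.99998442e-01]]), 'wrist_force': array([-0.48235515, -0.09034384,  0.24091203]), 'moment': array([ 0.01769171,  0.0512984 , -0.01352724]), 'grasp_force': 0.0, 'gripper_width': 0.09188101709276045}
scene {'intrinsics': array([[436.83961723,   0.        , 252.75863476],
       [  0.        , 436.83961723, 195.33129089],
       [  0.        ,   0.        ,   1.        ]]), 'dist_coeffs': array([0.01894778, 0.        , 0.       
[... 1388 characters left out ...]
2)]
spark_plug [([0.689, 0.278, -0.002], 0.57)]
bearing [([0.484, -0.404, 0.0], 0.5)]
{'intrinsics': array([[266.16448765,   0.        , 257.42817164],
       [  0.        , 266.16448765, 197.0092217 ],
       [  0.        ,   0.        ,   1.        ]]), 'dist_coeffs': array([-0.04566066,  0.        ,  0.        ,  0.        ,  0.        ]), 'T_tool_cam': array([[ 9.55260258e-05,  9.65265425e-01,  2.61271219e-01,
         7.36258605e-02],
       [ 9.99999992e-01, -7.03442960e-05, -1.05733453e-04,
         7.61669213e-04],
       [-8.36819065e-05,  2.61271227e-01, -9.65265424e-01,
        -1.50647586e-01],
       [ 0.00000000e+00,  0.00000000e+00,  0.00000000e+00,
         1.00000000e+00]])}
```

View images.

View pics/side0.png

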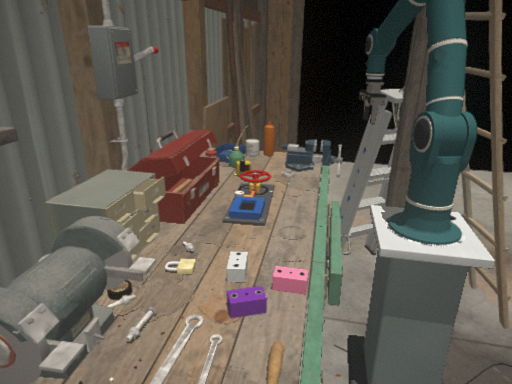

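View pics/scene0.png

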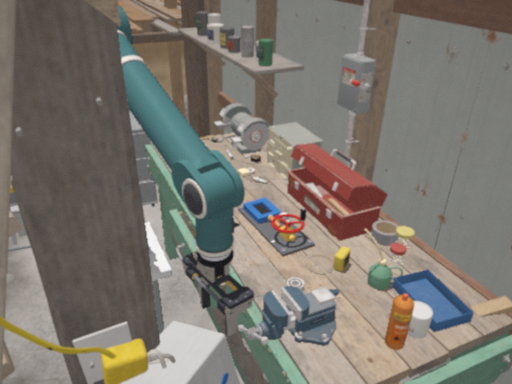

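```bash
cat > h.py <<'E'
from station import env, effector, solver, viewer, workorder, search_frame, tip_of
import cv2,numpy as np
def cloud(c,d,s=None):
    i=viewer.camera_info(c);h,w=d.shape
    u,v=np.meshgrid(np.arange(w),np.arange(h))
    q=cv2.undistortPoints(np.stack([u,v],-1).reshape(-1,1,2).astype(float),i["intrinsics"],i["dist_coeffs"]).reshape(h,w,2)
    P=np.stack([q[...,0]*d,-q[...,1]*d,-d],-1)
    if c=="wrist":
        T=i["T_tool_cam"];P=P@T[:3,:3].T+T[:3,3];P=P@s["tcp_rot"].T+s["ee_pos"]
    else: P=P@i["rotation"].T+i["eye"]
    P[d<=0]=np.nan
    return P
def down(yaw): # tool y axis (closing) at angle yaw from world x
    y=np.array([np.cos(yaw),np.sin(yaw),0]);z=np.array([0,0,-1.]);return np.stack([np.cross(y,z),y,z],1)
def shot(name):
    s=env.sense();p,d=viewer.read_camera("wrist");cv2.imwrite(f"pics/{name}.png",p[:,:,::-1]);np.save(f"pics/{name}.npy",d)
    return s,p,d,cloud("wrist",d,s)
E
python3 - <<'E'
from h import *
np.set_printoptions(linewidth=250)
A=np.concatenate([cloud(c,np.load(f"pics/{c}0.npy")).reshape(-1,3) for c in("scene","side")])
A=A[np.isfinite(A).all(1)]
m=(A[:,0]>.2)&(A[:,0]<1)&(A[:,1]>-.6)&(A[:,1]<.6)&(A[:,2]<.5);A=A[m]
H=np.full((24,16),-1)
for p in A: 
    i=int((p[1]+.6)/.05);j=int((p[0]-.2)/.05);H[i,j]=max(H[i,j],int(p[2]*1000))
print("cols x from .2 step .05; rows y")
for i in range(23,-1,-1): print("%.2f"%(-.6+.05*i),H[i])
for yaw in (0,np.pi/2,-np.pi/2,np.pi):
  for p in ([.52,.374,.3],[.52,.374,.02],[.58,.02,.06],[.637,-.18,.104],[.527,-.17,.104],[.58,-.11,.104],[.58,-.23,.104]):
    q=solver.inverse_kinematics(p,down(yaw)); print(round(yaw,2),p,None if q is None else np.round(q,2))
E
```

```text
cols x from .2 step .05; rows y
0.55 [ -1  -1   5   1   1   7   7   7   4 160 196 203 201 170  -1  -1]
0.50 [ -1  -1   2   2  42  43  42   6   4 165 197 203 201 165  81  -1]
0.45 [ -1  -1   3   2  42  42  41   4   3   8  19 121 191 192 191 191]
0.40 [ -1  -1  41  43  43  40  42   2  20  21   3 139 194 192 192 191]
0.35 [ -1  -1  41  42  42  40  42   1  22  22  14 138 192 193 194 191]
0.30 [ -1  -1   2   1   1   1  42   2  15  18   5 185 192 193 191 190]
0.25 [ -1  -1   1   2   3   1   0   0   3  22  11 185 192 192 193 190]
0.20 [ -1  -1   0   2   1   2   1   3   3   4   3 185 192 193 194 192]
0.15 [ -1  -1   1   2   2   1   0   3   4   4   3 164 188 192 193 176]
0.10 [ -1  -1   0   2   2   2  13  13  13   6 109 223 223 217 498 499]
0.05 [ -1  -1   0   1   2  13  38  38  37   2 108 225 223 218 499 492]
0.00 [ -1  -1   0   1   1  13  40  37  38   3 106 224 222 238 499 498]
-0.05 [ -1  -1   0   1   2   3  39  38  38   3 107 224 223 248 499 499]
-0.10 [ -1  -1   0   1   2   3  40  39  42   1 110 223 221 247  65  -1]
-0.15 [ -1  -1   1   2   3   2  79  80  79   2 103 224 223 244  61  -1]

[... 1833 characters left out ...]
-1.57 [0.527, -0.17, 0.104] [ 0.46  0.5  -0.27  1.92  0.19  0.74 -1.48]
-1.57 [0.58, -0.11, 0.104] [ 0.35  0.55 -0.28  1.83  0.21  0.79 -1.61]
-1.57 [0.58, -0.23, 0.104] [ 0.48  0.59 -0.21  1.75  0.16  0.82 -1.38]
3.14 [0.52, 0.374, 0.3] [ 0.11  0.79 -1.32  1.5   0.77  1.45  1.9 ]
3.14 [0.52, 0.374, 0.02] [ 0.11  1.28 -1.34  1.69  1.3   1.32  1.63]
3.14 [0.58, 0.02, 0.06] [ 0.76  1.14 -1.34  1.84  1.2   1.25  2.18]
3.14 [0.637, -0.18, 0.104] [ 0.13  0.63  0.13  1.67 -0.11  0.85 -2.83]
3.14 [0.527, -0.17, 0.104] [ 0.18  0.48  0.09  1.94 -0.06  0.72 -2.84]
3.14 [0.58, -0.11, 0.104] [-0.72  1.02  1.34  1.9  -1.09  1.21 -2.12]
3.14 [0.58, -0.23, 0.104] [ 0.21  0.58  0.15  1.77 -0.12  0.8  -2.72]
```

Run:
```python
from h import *
s=env.sense();env.movel(s["ee_pos"]+[0,0,.12])
env.reach([.56,-.07,.34],down(np.pi/2))
def det(*ns):
    for n in ns: print(n,[(np.round(r["at"],4).tolist(),round(r["score"],2)) for r in tip_of("wrist",n)[:4]])
shot("stand");det("pocket","wheel_hub","handle","stand")
env.reach([.50,.37,.30],down(np.pi/2))
s,p,d,P=shot("blk");det("block","padlock","spark_plug")
print(env.sense()["t"])
q=P.reshape(-1,3);c=p.reshape(-1,3)
m=(q[:,2]>.032)&(q[:,2]<.05)&(np.hypot(q[:,0]-.52,q[:,1]-.374)<.06)
r=cv2.minAreaRect(q[m][:,:2].astype(np.float32)*1000);print(m.sum(),r,q[m].mean(0),c[m].mean(0))
```

```text
pocket [([0.5752, 0.017, 0.02], 0.95)]
wheel_hub [([0.5857, -0.1683, 0.0669], 0.74), ([0.6387, -0.1876, 0.1035], 0.41)]
handle [([0.6377, -0.1866, 0.1008], 0.42)]
stand [([0.5784, -0.0729, 0.0007], 0.83), ([0.4837, -0.4084, 0.0], 0.41)]
block [([0.5212, 0.3673, -0.0], 0.85), ([0.472, 0.4969, 0.0], 0.81), ([0.3817, 0.3985, -0.0006], 0.6)]
padlock [([0.6651, 0.3807, -0.0009], 0.88)]
spark_plug [([0.6852, 0.2789, 0.0001], 0.5)]
6.425
1405 ((523.6437377929688, 368.2332458496094), (45.58356857299805, 80.0404052734375), 7.409038066864014) [0.52239969 0.36825836 0.03933668] [192.48896797 191.59857651 189.59786477]
```

```bash
python3 -c "
import cv2,numpy as np
cv2.imwrite('pics/both.png',cv2.resize(np.vstack([cv2.imread('pics/stand.png'),cv2.imread('pics/blk.png')]),None,fx=.78,fy=.78))"
```

```text
(no output)
```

View pics/both.png

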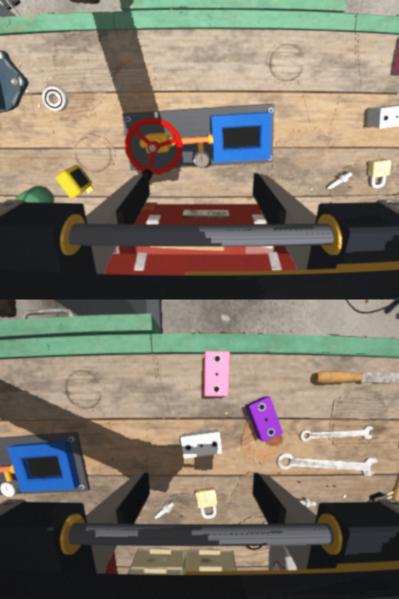

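```bash
cat >> h.py <<'E'
def rect(Q): return cv2.minAreaRect(Q[:,:2].astype(np.float32)*1000)
def pocket(p,P):
    z=P[...,2];b=(p[...,2].astype(int)>p[...,0]+40)&(np.hypot(P[...,0]-.576,P[...,1]-.016)<.12)
    top=b&(z>.032)&(z<.042)
    near=np.hypot(P[...,0]-.576,P[...,1]-.016)<.065
    fl=near&(z<.027)&(z>.015)&(np.abs(P[...,0]-.576)<.035)&(np.abs(P[...,1]-.016)<.052)
    print("top",top.sum(),rect(P[top]),np.median(z[top]),"floor",fl.sum(),rect(P[fl]),np.median(z[fl]))
E
python3 - <<'E'
from h import *
# old picture
env.reach([.56,.016,.25],down(.05))
s,p,d,P=shot("pk");pocket(p,P);print(s["ee_pos"])
print([ (r["at"],r["score"]) for r in tip_of("wrist","pocket")])
env.reach([.523,.368,.234],down(.129))
s,p,d,P=shot("bk2")
m=(P[...,2]>.034)&(P[...,2]<.046)&(np.hypot(P[...,0]-.52,P[...,1]-.37)<.065);print(rect(P[m]),np.median(P[m][:,2]),env.sense()["t"])
a=cv2.imread("pics/pk.png");cv2.imwrite("pics/both2.png",np.hstack([a,cv2.imread("pics/bk2.png")])[:, ::1][::1])
import cv2 as c;c.imwrite("pics/both2.png",c.resize(c.imread("pics/both2.png"),None,fx=.78,fy=.78))
E
```

```text
top 4741 ((573.8349609375, 19.01367950439453), (105.61412048339844, 128.9832000732422), 3.597161293029785) 0.03533550251365905 floor 1974 ((574.048583984375, 17.300199508666992), (49.07257843017578, 83.26041412353516), 3.0889580249786377) 0.02205752557543178
[0.56012196 0.01769018 0.25036389]
[([0.5763, 0.0179, 0.0198], 0.8)]
((522.9769897460938, 367.5760498046875), (44.74662399291992, 80.2981185913086), 7.6159796714782715) 0.03939494312228756 9.2667
```

View pics/both2.png

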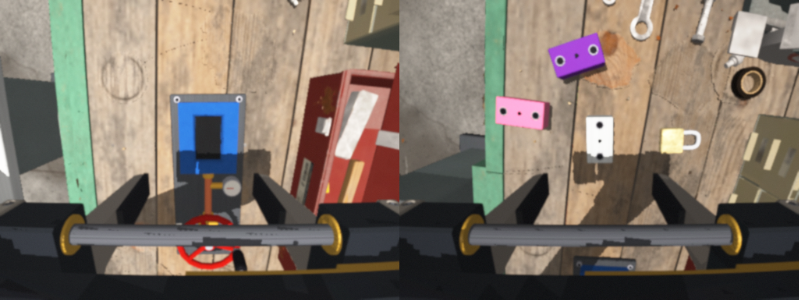

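Run:
```python
from h import *
def st(l):
    s=env.sense();y=s["tcp_rot"][:,1];print(l,round(s["t"],2),np.round(s["ee_pos"],4),"yaw",round(np.arctan2(y[1],y[0]),4),"F",np.round(s["wrist_force"],1),round(s["grasp_force"],1),round(s["gripper_width"],4))
env.movel([.523,.3676,.038],down(.132),rate=.12);st("at")
effector.grasp(30);st("grip")
env.movel([.523,.3676,.12],rate=.15);st("up")
env.reach([.5738,.0183,.12],down(.061));env.pause(.3);st("over")
s,p,d,P=shot("held")
R=s["tcp_rot"];L=(P-s["ee_pos"])@R   # tool coordinates
m=(np.abs(L[...,2]+.002)<.008)&(np.abs(L[...,1])<.03)&(np.abs(L[...,0])<.07)
print(m.sum(),L[m].min(0),L[m].max(0),np.median(L[m],0))
```

```text
at 11.05 [0.5234 0.3679 0.0388] yaw 0.132 F [-0.3  0.4 -0.4] 0.0 0.0918
grip 11.82 [0.523  0.3676 0.038 ] yaw 0.132 F [-0.6  0.2 -0.3] 30.0 0.0442
up 12.52 [0.5226 0.3668 0.1191] yaw 0.1318 F [ 0.8 -0.  -4.3] 30.0 0.0445
over 14.14 [0.5738 0.0193 0.12  ] yaw 0.0625 F [ 0.8  0.4 -3.9] 30.0 0.0443
8197 [-0.02916745 -0.02999613 -0.00999715] [0.04085923 0.02992362 0.00599998] [ 9.39659821e-03  1.56034016e-05 -1.25984035e-03]
```

View pics/held.png

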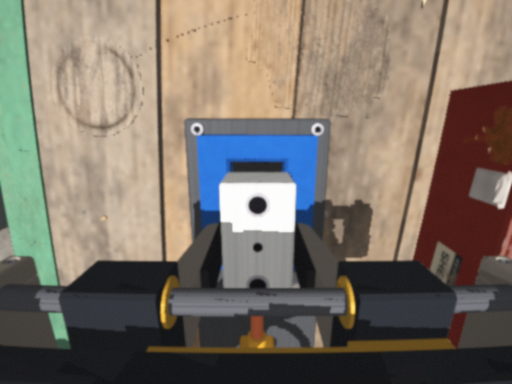

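Run:
```python
from h import *
def st(l):
    s=env.sense();y=s["tcp_rot"][:,1];print(l,round(s["t"],2),np.round(s["ee_pos"],4),"yaw",round(np.arctan2(y[1],y[0]),4),"F",np.round(s["wrist_force"],1),round(s["grasp_force"],1),round(s["gripper_width"],4));return s
env.movel([.5738,.0179,.078],down(.060),rate=.1);st("mouth")
for z in (.074,.071,.068,.065,.062,.060,.0585):
    env.movel([.5738,.0179,z],rate=.03);env.pause(.1);s=st(z)
    if s["wrist_force"][2]>12: break
```

```text
mouth 14.76 [0.5738 0.0182 0.0777] yaw 0.0603 F [ 0.3  0.3 -4.4] 30.0 0.045
0.074 15.14 [0.574  0.0179 0.0743] yaw 0.06 F [ 0.7  0.1 -3.6] 30.0 0.0448
0.071 15.49 [0.5738 0.0179 0.071 ] yaw 0.0599 F [ 0.2 -0.3 -3.5] 30.0 0.0447
0.068 15.84 [0.5738 0.0179 0.0679] yaw 0.06 F [-0.2  0.4 -4.1] 30.0 0.0443
0.065 16.19 [0.5738 0.0179 0.0649] yaw 0.06 F [-0.   0.1 -5.1] 30.0 0.0448
0.062 16.54 [0.5738 0.0179 0.062 ] yaw 0.06 F [-0.5  0.3 -4.2] 30.0 0.0447
0.06 16.89 [0.5738 0.0179 0.06  ] yaw 0.06 F [-0.3 -0.4 -3.5] 30.0 0.0444
0.0585 17.24 [0.5738 0.0179 0.0599] yaw 0.0599 F [-4.5 -1.6  9.5] 30.0 0.045
```

Run:
```python
from h import *
effector.release()
env.movel([.5738,.0179,.16],rate=.2)
env.reach([.60,-.10,.28],down(np.pi/2+.03));env.pause(.2)
s,p,d,P=shot("after")
m=(P[...,2]>.054)&(P[...,2]<.07)&(np.hypot(P[...,0]-.574,P[...,1]-.018)<.065)
print("block",rect(P[m]),np.median(P[m][:,2]),np.ptp(P[m][:,2]))
m=(P[...,2]>.118)&(P[...,2]<.132)&(np.hypot(P[...,0]-.638,P[...,1]+.187)<.03)
print("handle",m.sum(),rect(P[m]) if m.any() else 0,s["t"])
m=(p[...,0]>110)&(p[...,1]<50)&(P[...,2]>.06)&(P[...,2]<.085)&(P[...,0]<.66)
print("rim",rect(P[m]),cv2.minEnclosingCircle(P[m][:,:2].astype(np.float32)*1000))
for n in ("wheel_hub","handle"):print([(np.round(r["at"],4),r["score"]) for r in tip_of("wrist",n)])
```

```text
block ((574.1956787109375, 18.57316780090332), (45.44791030883789, 80.09459686279297), 3.7843618392944336) 0.06134129076892804 0.010556437287778386
handle 212 ((636.5577392578125, -182.5010528564453), (20.671661376953125, 18.309816360473633), 63.99391555786133) 20.375
rim ((583.3369140625, -170.04847717285156), (117.73535919189453, 114.70121765136719), 72.44775390625) ((583.6307373046875, -169.9552459716797), 59.70476150512695)
[(array([ 0.5843, -0.1703,  0.0679]), 0.85), (array([0.5725, 0.0189, 0.0209]), 0.41)]
[(array([ 0.6398, -0.186 ,  0.1063]), 0.75)]
```

View pics/after.png

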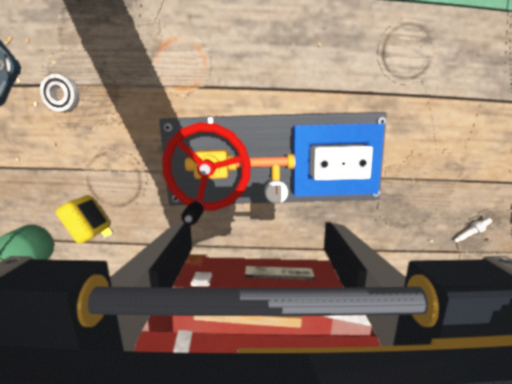

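```bash
cat >> h.py <<'E'
YAW=.06
def go(C,th,r=.055,z=.112,rate=.07): # th = valve angle
    a=th+np.pi+YAW;env.movel([C[0]+r*np.cos(a),C[1]+r*np.sin(a),z],rate=rate)
    s=env.sense();F=s["wrist_force"];e=np.array([np.cos(a),np.sin(a)])
    d=s["ee_pos"][:2]-C[:2]
    act=(np.arctan2(d[1],d[0])-np.pi-YAW-th+np.pi)%(2*np.pi)-np.pi+th
    return s,F[:2]@e,F[:2]@[-e[1],e[0]],act
E
python3 - <<'E'
from h import *
env.reach([.637,-.184,.20],down(np.pi/2))
env.movel([.637,-.184,.112],rate=.12);print(env.sense()["wrist_force"])
effector.grasp(25);s=env.sense();print(s["t"],s["ee_pos"],s["wrist_force"],s["gripper_width"],s["grasp_force"])
C=np.array([.5845,-.1705])
th=2.84
for i in range(5):
    th-=.3;s,fr,ft,a=go(C,th);print(round(th,2),round(a,2),"fr %.1f ft %.1f"%(fr,ft),np.round(s["wrist_force"],1),round(s["gripper_width"],4),round(s["t"],2),round(s["ee_pos"][2],4))
E
```

```text
[ 0.07388118  0.61600566 -0.3776467 ]
23.0333 [ 0.63695149 -0.18359607  0.1119506 ] [-0.29730522  0.63923975 -0.19288455] 0.02129482277090781 24.999939179979265
2.54 2.51 fr -4.3 ft -1.7 [-4.6  0.8  3.6] 0.0212 23.41 0.1119
2.24 2.21 fr -6.2 ft -0.7 [-4.6  4.2  2.8] 0.0212 23.79 0.1119
1.94 1.9 fr -6.1 ft -1.5 [-3.9  4.9  2.6] 0.0216 24.18 0.1119
1.64 1.61 fr -6.5 ft -1.9 [-2.7  6.2  1.3] 0.0211 24.56 0.1119
1.34 1.31 fr -6.0 ft -2.5 [-1.5  6.3 -0.2] 0.0215 24.94 0.1119
```

Run:
```python
from h import *
C=np.array([.5845,-.1705]);th=1.34
for i in range(30):
    th-=.27 if th>.3 else .06
    s,fr,ft,a=go(C,th,rate=.07 if th>.3 else .04);print(round(th,2),round(a,3),"fr %.1f ft %.1f"%(fr,ft),round(s["gripper_width"],4),round(s["t"],2))
    if abs(ft)>22 or th<-.5: break
env.pause(.3);s=env.sense();print(s["ee_pos"],s["wrist_force"])
```

```text
1.07 1.049 fr -5.4 ft -3.0 0.0212 25.3
0.8 0.789 fr -5.0 ft -2.6 0.021 25.66
0.53 0.531 fr -4.1 ft -2.0 0.0215 26.02
0.26 0.255 fr 0.1 ft 0.0 0.0212 26.53
0.2 0.2 fr 1.9 ft 0.8 0.0212 26.78
0.14 0.136 fr 4.7 ft 0.7 0.0212 27.03
0.08 0.074 fr 5.3 ft 0.6 0.0214 27.28
0.02 0.014 fr 5.6 ft 0.6 0.0212 27.53
-0.04 -0.011 fr 4.3 ft 5.8 0.0212 27.78
-0.1 -0.014 fr 4.3 ft 12.0 0.021 28.03
-0.16 -0.017 fr 3.6 ft 18.5 0.021 28.28
-0.22 -0.019 fr 2.4 ft 24.3 0.0217 28.53
[ 0.52889546 -0.17282313  0.11179075] [ -6.8432214  -23.44120242   5.25206361]
```

Run:
```python
from h import *
C=np.array([.5845,-.1705])
go(C,-.02)
A=np.linspace(0,4*np.pi-.005,43)[1:]
for i,th in enumerate(A):
    s,fr,ft,a=go(C,th,rate=.065)
    if i%5==1 or i>39 : print(round(th,2),round(a,3),"fr %.1f ft %.1f"%(fr,ft),round(s["gripper_width"],4),round(s["t"],2))
    if abs(ft)>30 or abs(fr)>35: print("stop",th,fr,ft);break
env.pause(.6)
s,fr,ft,a=go(C,A[-1]);print(a,fr,ft,s["grasp_force"],s["ee_pos"],s["t"],np.abs(s["joint_velocities"]).max())
s,p,d,P=shot("end")
for n in ("wheel_hub","handle"):print([(np.round(r["at"],4),r["score"]) for r in tip_of("wrist",n)])
p,d=viewer.read_camera("side");P=cloud("side",d)
print([(np.round(r["at"],4),r["score"]) for r in tip_of("side","handle")],[(np.round(r["at"],4),r["score"]) for r in tip_of("side","block")])
cv2.imwrite("pics/endside.png",cv2.resize(p[150:250,180:330,::-1],None,fx=4,fy=4))
```

```text
0.6 0.607 fr 5.3 ft 0.7 0.0212 29.96
2.09 2.125 fr -0.6 ft 1.6 0.0215 31.96
3.59 3.616 fr -5.2 ft 0.8 0.0216 33.96
5.08 5.105 fr 2.6 ft 2.8 0.0218 35.96
6.58 6.606 fr 4.0 ft 2.0 0.0213 37.96
8.08 8.104 fr 0.2 ft 2.2 0.0209 39.96
9.57 9.568 fr -5.7 ft 0.5 0.0216 41.96
11.07 11.083 fr -1.1 ft 2.6 0.0211 43.96
12.26 12.289 fr 5.6 ft 0.9 0.0213 45.56
12.56 12.596 fr 4.0 ft 2.3 0.0214 45.96
12.591471849738634 5.790958465533751 2.131401894770774 24.994052187830675 [ 0.5290325  -0.17523178  0.11193002] 46.8083 0.0019065705965903073
[(array([ 0.5845, -0.1696,  0.0694]), 0.98)]
[(array([ 0.5283, -0.178 ,  0.1042]), 0.88), (array([ 5.826e-01, -7.370e-02,  5.000e-04]), 0.52)]
[] [(array([ 0.387 ,  0.3982, -0.0051]), 0.97), (array([ 0.471 ,  0.4954, -0.0012]), 0.85), (array([0.5722, 0.0251, 0.0234]), 0.61)]
```

View pics/endside.png

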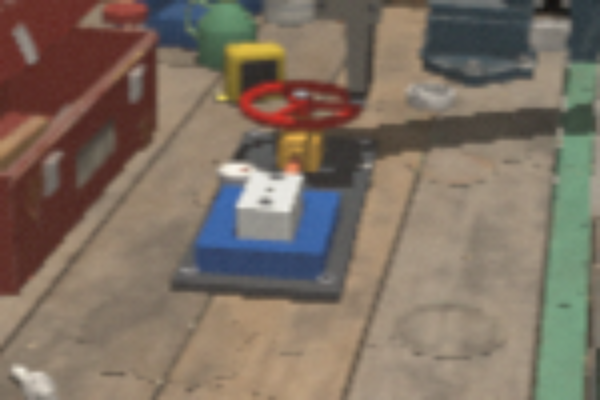

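View pics/end.png

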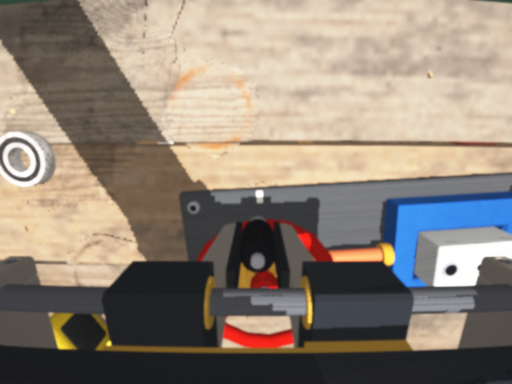

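The end pictures show the handle at (258,245), gripped and in line with the white mark at (259,197), and the block sitting in the blue pocket.

```bash
python3 -c "
from h import *
print(workorder.finish_job())"
```

```text
the job is handed in; nothing more can be done
None
```

The job is handed in at about 47 s of the 72 s; no verdict came back. By my measurements the block is seated within about 1 mm of the pocket centre, and the wheel was closed to its stop, then backed off to about 12.59 rad. The handle is held at 25 N, and the arm never went near the padlock, spark plug or bearing, though I did not re-measure them at the end.

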